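Clamp a coin roll in the roll-length gauge with its ratchet knob

ROBOT

A 6-joint arm with a two-finger parallel gripper is mounted at the origin on a cart in front of the work surface, level with it; the furniture and walls round the work are solid. World frame = base frame: x ahead of the robot, y to its left, z up, the work surface at z = 0. Lengths are in mm, angles in rad, forces in N, time in s.
With the tool pointing down it reaches from about 350 to 875 mm from the base axis. Payload 4.2 kg.
Tool frame: the origin (TCP) lies at the very end of the fingers, on their centre line; the grasp point (between the pads) lies 19 mm behind it (arm.tcp_to_grasp is the x of the grasp point in the tool frame, in mm); x points along the fingers, z is the direction in which the jaws open and shut, and the axes are right-handed (so a half turn about x gives the same grasp; the last joint's range is limited). The gripper opens to 85 mm and grips with 20 to 120 N. Pads are 22 mm wide; open, the fingers measure 114 mm over their backs; the gripper's body (76 mm by 85 mm) begins 54 mm behind the grasp point. The pads swing forward as they close: fully open they stand 13 mm farther back than shut.
Start: joints at [-1.072, 0.385, 0.008, 0, -1.194, -0.259], TCP at [148.46, -607.09, 231.312] pointing down, gripper open.
Joint ranges: [-3.14, 3.14], [-1.21, 2.06], [-1.07, 1.41], [-3.16, 2.05], [-2.99, -0.16], [-3.1, 3.1]. Speed limits (rad/s): [2.79, 2.79, 3.14, 3.14, 3.14, 3.14].

INTERFACE

Orientations are given as a unit quaternion [x, y, z, w].
In Python, from bench import status, get_image, job, arm gives the robot as it stands.
- The arm moves only by the tool apply_moves, never from a script. Its argument "targets" is text: rows parted by semicolons, each of 5 numbers parted by spaces: the shift along the tool's x, y, z in mm, then the turn about the tool's x in degrees, then the gripper's target within -1 to 1 (shut at 1, half-way at 0, fully open at -1). In form: dx dy dz spin hand; .... A call has 1 to 10 rows; each row is the pose to reach, as a shift and turn from the pose commanded when the call began, along the tool's axes at that moment; what a row does not reach only later rows make up. A row lasts 1/12 s, in which the tool goes at most 41.7 mm and 7.16 degrees, less where a joint would pass 70% of its speed; a pose out of reach is approached as far as the arm can. A call with a gripper value outside its range is refused whole. The fingers move at their own pace and stop on an object; the grip force is fixed at half the most. Time passes only in rows, so rows that repeat a pose let the fingers close. It gives the time, the measured TCP pose, the force and the opening at its end, in the units of the state.
- status.read_state(): the state, without advancing time (a new reading comes with each control period).
- get_image(name): name is "side" or "top"; returns a dict with "img" (400x640x3 uint8, red, green, blue), "mtx" (3x3 intrinsics, pixels), "world_from_camera" (4x4, takes a point from camera to world coordinates). Camera axes: x right, y down, z forward; pixel columns grow to the right and rows downward; lengths in mm; the calibration is good to about 2 mm. A picture is of the moment at which its call begins. There is no depth.
- job.job_done(): hands the job in, once; it reports no verdict.
The state is a dict: "clock": time; "joints": joint angles; "joint_vel": joint speeds; "joint_efforts": joint torques, N m; "position": TCP position; "ee_rot": TCP orientation; "contact_force": force on the tool from outside, world axes, zero at the start; "wrist_torque": the same for the moment, N m; "gripper_width": finger opening in mm.
Only numpy, scipy, OpenCV 4.12 (cv2) and the standard library are available. Lean on these libraries where they do the work, as an engineer would, in place of code of your own. Each camera call takes 0.05 s, during which the arm holds its last target.

TASK

Check the coin roll in the roll-length gauge: stand it upright in the cup of the gauge's carriage, push the carriage fully home under the spindle, then turn the ratchet knob on top clockwise (seen from above) until it slips on the clamped roll, and let go so that the roll stays clamped. Let the knob sink as the screw goes down: do not hold it up, and never force it down, so that the roll is gripped just as hard as the ratchet allows. Leave the stamp, the ticket pad and the pen where they are.

Things in the scene. Friction and masses are not known exactly. Their poses are not given: they have to be found in the camera images.
- gauge: fixed grey bench gauge like an upright micrometer: base plate 235 x 84 x 12 mm (gauge x -173 to +63 mm), column at its back 130 mm tall with an overhanging arm that ends at the spindle. Origin: on the worktop, straight under the spindle axis. Its x axis points from the carriage handle toward the column (the way the carriage goes home), z up.
- bracket_end (a point): underside of the overhanging arm on the spindle axis, 106 mm above the worktop. Below it hangs the spindle with a flat sprung foot, 20 mm in diameter (9 N per mm). With the carriage home, 1.5 to 6.5 mm (it differs each time) are left between the foot and the top of a roll in the cup.
- coin_roll: loose paper-wrapped roll of coins, upright cylinder 26 mm in diameter, 52 mm tall, 120 to 200 g, standing on the worktop. Origin: centre of its underside, z up along the roll.
- cup (a point): centre of the inner floor of the dark steel cup fixed on the carriage, where the roll must stand, 24 mm above the worktop. Inner diameter 30 mm, flared to 34 mm at the mouth, outer diameter 42 mm, rim 13 mm above its inner floor. It is 78 to 90 mm in front (gauge -x) of the spindle axis at the start and under the spindle when the carriage is home.
- handle (a point): top centre of the black upright handle of the carriage, a round grip 17 mm in diameter and 26 mm tall, top 60 mm above the worktop, 60 mm in front (gauge -x) of the cup's centre. It can be pinched from above across the gauge's y, or pushed.
- carriage: aluminium carriage plate 100 x 54 x 8 mm with cup and handle, sliding along the gauge's +x (its own x) against about 3 N of friction, up to a hard stop where the cup is centred under the spindle (fully home). Origin: on its underside, straight below the cup's centre, 12 mm above the worktop.
- knob_top (a point): top centre of the ratchet knob on the vertical spindle axis, 207 mm above the worktop at the start: a dark knurled cylinder 26 mm in diameter, 34 mm tall. Turned clockwise seen from above it drives the screw: spindle, sleeve and knob sink together by 4.77 mm per radian (30 mm per turn). The screw turns against 0.13 N m of friction and stays where it is left.
- knob_foot (a point): bottom centre of the knob. Right below is the bright 28 mm sleeve (20 mm tall), part of the screw, not to be gripped. The ratchet slips at 0.20 N m, when the foot presses the roll with about 16 N. Holding the knob up makes it slip too early; pushing it down squeezes the roll harder: over 28 N is too much, under 12 N too little.
- date_stamp: bystander: loose stamp 30 x 46 x 74 mm standing on the worktop, origin at the centre of its underside.
- ticket_pad: bystander: loose banded pad of tickets 57 x 92 x 10 mm, origin at the centre of its underside.
- gel_pen: bystander: loose pen 142 mm long (along its y), 11 mm thick, origin at the centre of its underside.
Mind the look-alikes: they are no part of the job. Leave any green or turquoise look-alike of the coin_roll alone.

How it is judged (in metres and radians):
On the way, in this order (a step that is already met when the one before it is completed fails the run):
1. the roll stands in the carriage's cup, released (horizontal distance between coin_roll and cup below 0.005 m and z of coin_roll in the frame of cup below 0.004 m and angle between coin_roll's own z axis and vertical below 0.15 rad and contact force between the fingers and coin_roll below 0.2 N), for 0.2 s.
2. the carriage is fully home with the roll in its cup (horizontal distance between cup and bracket_end below 0.004 m and horizontal distance between coin_roll and cup below 0.005 m), for 0.2 s.
3. the roll is clamped by the spindle with the ratchet's force (horizontal distance between cup and bracket_end below 0.004 m and contact force between coin_roll and carriage above 12 N), for 0.2 s.
At the end, for the whole second after the job is handed in: The roll stands upright (0.15 rad) on the cup's floor (within 5 mm of its centre, 4 mm of its floor), the carriage is fully home (cup within 4 mm of the spindle axis), and the released screw keeps the roll, at rest, pressed on the carriage with 12 to 28 N (all of step 3 and horizontal distance between coin_roll and cup below 0.005 m and z of coin_roll in the frame of cup below 0.004 m and angle between coin_roll's own z axis and vertical below 0.15 rad and contact force between coin_roll and carriage below 28 N and linear speed of coin_roll below 0.01 m/s); the robot touches nothing.
It fails at once if the roll is squeezed under the spindle with more than 30 N (contact force between coin_roll and carriage above 30 N and horizontal distance between cup and bracket_end below 0.02 m).
It fails at once if the stamp is moved more than 30 mm (distance of date_stamp from where it was at the start of the episode above 0.03 m).
It fails at once if the ticket pad is moved more than 30 mm (distance of ticket_pad from where it was at the start of the episode above 0.03 m).
It fails at once if the pen is moved more than 30 mm (distance of gel_pen from where it was at the start of the episode above 0.03 m).
It also fails if it takes over 72 s, if anything falls off the work surface, if the arm or the gripper's body presses on something with over 40 N, if the wrist force passes 120 N, or if a joint passes its speed limit or range.

## Working session

There is one attempt and no reset: what is moved stays moved. The work goes in short steps, Python scripts to look and compute and a tool call to move; the robot and the scene stay as the last step left them, time stands still between calls to the robot, and variables do not carry over. Pictures are saved under pics/ and viewed, and the job is handed in when it is done.

Besides the shell and the picture viewer there is one more tool, called after "Request:" in YAML: its name, and indented under it one key for each argument. apply_moves: Moves the arm, as the interface text tells. Its arguments: {"type":"object","properties":{"targets":{"type":"string"}},"required":["targets"]}

```bash
ls; mkdir -p pics; python3 - <<'E'
from bench import status, get_image, job, arm
import cv2, numpy as np
print(status.read_state()); print([a for a in dir(arm) if a[0]!='_'])
for n in ("side","top"):
    d=get_image(n); cv2.imwrite(f"pics/{n}0.png",d["img"][:,:,::-1]); print(n,d["mtx"],d["world_from_camera"])
E
```

```text
pics
{'clock': 0.0, 'joints': array([-1.07238131e+00,  3.85548575e-01,  6.61099025e-03, -4.88656381e-04,
       -1.19400324e+00, -2.58610380e-01]), 'joint_vel': array([-0.00143773,  0.00079484,  0.00142005,  0.00139613,  0.0008576 ,
        0.00169602]), 'joint_efforts': array([ 2.41369780e-04, -3.92288804e+01,  1.88405871e+01,  4.18621168e+00,
       -4.56518479e-03,  7.68489656e-06]), 'position': array([ 148.32508874, -606.53589207,  230.22213493]), 'ee_rot': array([-0.55554534,  0.4362049 ,  0.55681083,  0.43709995]), 'contact_force': array([-0.39490253, -0.6541006 , -0.15451646]), 'wrist_torque': array([ 0.03227018, -0.00557747,  0.00796726]), 'gripper_width': 85.43243651750154}
['IKError', 'tcp_to_grasp']
side [[376.69219677   0.         321.24653577]
 [  0.         376.69219677 202.36370433]
 [  0.           0.           1.        ]] [[-8.80132017e-01 -1.71915202e-01  4.42507397e-01  1.18030211e+02]
 [-4.74472475e-01  3.49192432e-01 -8.08047348e-01  7.49964603e+02]
 [-1.56046110e-02 -9.21145922e-01 -3.88904470e-01  5.12509713e+02]
 [ 0.00000000e+00  0.00000000e+00  0.00000000e+00  1.00000000e+00]]
top [[379.20540604   0.         323.30210739]
 [  0.         379.20540604 197.56395414]
 [  0.           0.           1.        ]] [[ 1.95911302e-02 -9.90283128e-01  1.37679023e-01  3.81603727e+02]
 [-9.99480560e-01 -2.29225565e-02 -2.26531767e-02  2.40270403e+01]
 [ 2.55890139e-02 -1.37163706e-01 -9.90217814e-01  1.14246523e+03]
 [ 0.00000000e+00  0.00000000e+00  0.00000000e+00  1.00000000e+00]]
```

View pics/side0.png

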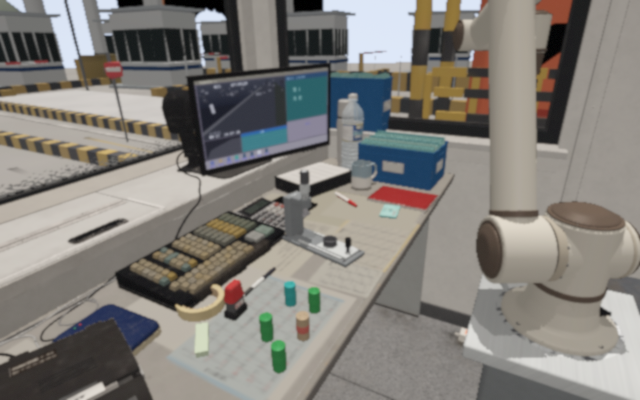

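View pics/top0.png

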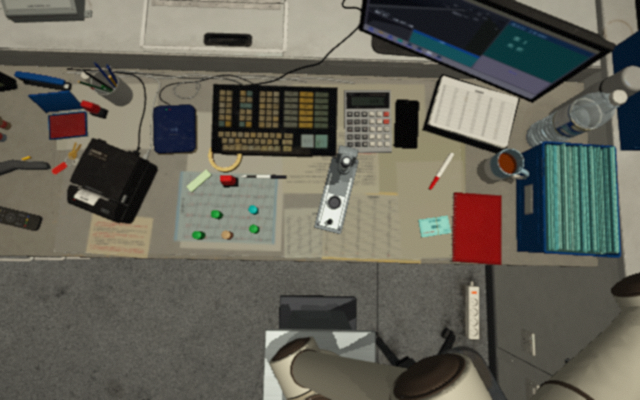

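Roll candidates, as top-view pixel / side-view pixel:
- green: (216,214) / (266,327)
- green: (197,235) / (279,356)
- green: (255,229) / (314,300)
- turquoise: (253,210) / (290,293)
- tan, paper-wrapped: (227,235) / (303,325)

The tan one should be the coin_roll. I'll check it in close crops.

```bash
cat > h.py <<'E'
import numpy as np, cv2
from bench import status, get_image
def cam(n):
    d=get_image(n); return d["img"],d["mtx"],d["world_from_camera"]
def proj(K,T,p):
    p=np.atleast_2d(p).astype(float); q=(p-T[:3,3])@T[:3,:3]; u=q@K.T; return u[:,:2]/u[:,2:]
def onplane(K,T,uv,z):
    r=T[:3,:3]@np.linalg.solve(K,[uv[0],uv[1],1.]); o=T[:3,3]; return o+r*(z-o[2])/r[2]
def tri(cs,uvs):
    A=np.zeros((3,3));b=np.zeros(3)
    for (K,T),uv in zip(cs,uvs):
        r=T[:3,:3]@np.linalg.solve(K,[uv[0],uv[1],1.]); r/=np.linalg.norm(r); M=np.eye(3)-np.outer(r,r); A+=M;b+=M@T[:3,3]
    return np.linalg.solve(A,b)
def crop(img,x0,y0,x1,y1,s,name):
    c=cv2.resize(img[y0:y1,x0:x1],None,fx=s,fy=s,interpolation=cv2.INTER_CUBIC); cv2.imwrite(name,c[:,:,::-1])
E
python3 - <<'E'
from h import *
i,K,T=cam("side"); crop(i,220,160,380,380,3.4 and 2.7,"pics/s1.png") 
crop(i,270,160,370,270,5,"pics/s2.png")
j,K2,T2=cam("top"); crop(j,170,140,370,260,4,"pics/t1.png")
E
```

```text
(no output)
```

View pics/s1.png

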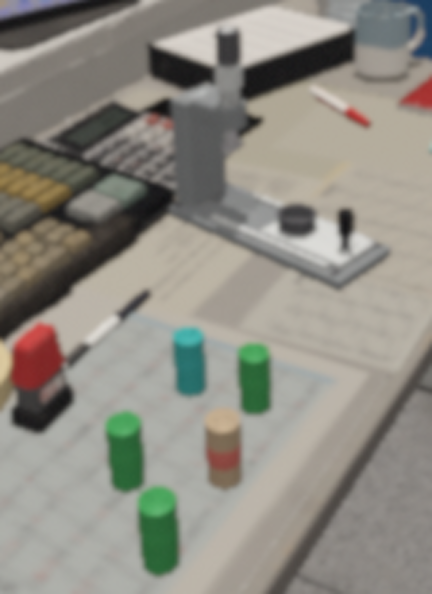

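View pics/s2.png

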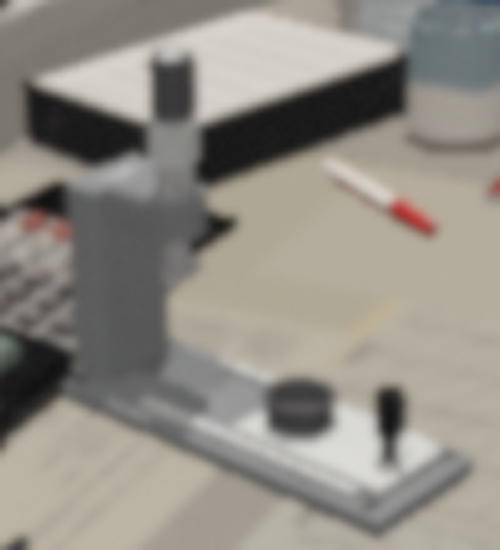

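View pics/t1.png

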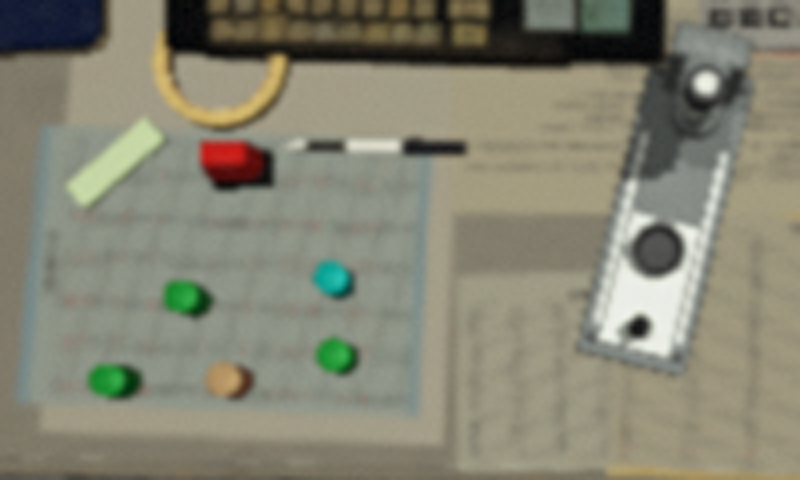

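Crops confirm the tan roll with the red band at top-view (227,235) and side-view (303,325). The others are green or turquoise look-alikes. The gauge shows its cup at top-view (334,202), handle at (329,221) and knob cap at (346,160). Next I'll measure them.

```bash
cat > m0.py <<'E'
from h import *
def blob(img,mask_fn,box,pr=True):
    x0,y0,x1,y1=box; c=img[y0:y1,x0:x1]; c=cv2.resize(c,None,fx=4,fy=4,interpolation=cv2.INTER_CUBIC)
    hsv=cv2.cvtColor(c,cv2.COLOR_RGB2HSV).astype(int); m=mask_fn(c.astype(int),hsv).astype(np.uint8)
    n,l,s,ce=cv2.connectedComponentsWithStats(m); k=1+np.argmax(s[1:,4])
    f=lambda u,o:(u+.5)/4-.5+o
    uv=(f(ce[k][0],x0),f(ce[k][1],y0)); bb=s[k]
    return uv,(f(bb[0],x0),f(bb[1],y0),f(bb[0]+bb[2]-1,x0),f(bb[1]+bb[3]-1,y0)),bb[4]/16,(l==k)
if __name__=="__main__":
    a,K,T=cam("side"); b,K2,T2=cam("top")
    tan=lambda c,h:(h[...,1]>75)&((h[...,0]<20)|(h[...,0]>172))
    dark=lambda c,h:h[...,2]<95
    for nm,img,k,t,fn,box,z in [("roll",a,K,T,tan,(290,308,316,345),26),("roll",b,K2,T2,tan,(218,226,238,244),26),
      ("cup",b,K2,T2,dark,(324,193,344,212),37),("handle",b,K2,T2,dark,(324,214,336,228),47),
      ("cup",a,K,T,dark,(320,232,341,250),30),("handle",a,K,T,dark,(342,234,354,256),47),
      ("knobtop",b,K2,T2,lambda c,h:h[...,2]>190,(338,152,352,170),207),("knob",a,K,T,dark,(298,169,311,186),190)]:
        uv,bb,ar,_=blob(img,fn,box); print(nm,np.round(uv,1),np.round(bb,1),ar,np.round(onplane(k,t,uv,z),1))
E
python3 m0.py; python3 - <<'E'
from h import *
b,K,T=cam("top"); crop(b,310,145,365,240,6,"pics/t2.png")
crop(b,215,222,245,248,16,"pics/t3.png")
E
```

```text
roll [302.4 328.9] [296.4 319.4 308.1 338.9] 191.0 [417.1 284.7  26. ]
roll [226.6 234.7] [221.1 230.4 232.4 238.6] 76.8125 [421.2 278.1  26. ]
cup [333.9 202. ] [327.9 195.6 339.9 208.1] 117.1875 [522.9 -32.8  37. ]
handle [329.1 221.5] [326.6 219.1 331.4 223.6] 18.625 [464.4 -19.2  47. ]
cup [329.4 241.1] [323.4 236.1 335.4 246.1] 106.5625 [522.6 -30.2  30. ]
handle [347.6 242.7] [345.1 237.4 350.1 250.9] 46.5 [463.5 -15.8  47. ]
knobtop [346.1 160.3] [343.6 158.1 348.4 162.6] 18.5625 [608.2 -53.1 207. ]
knob [304.2 178. ] [300.6 172.1 307.6 183.9] 76.625 [602.4 -44.2 190. ]
```

View pics/t2.png

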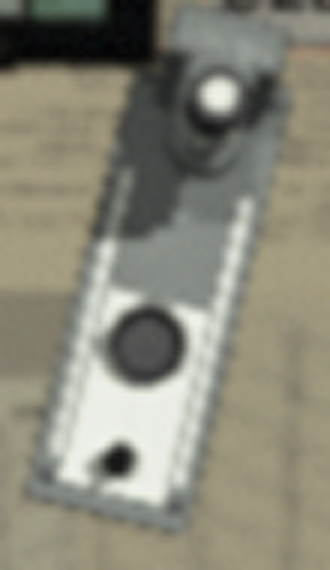

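View pics/t3.png

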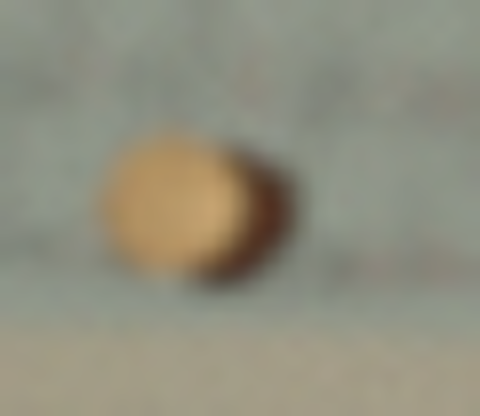

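```bash
cat >> h.py <<'E'
from scipy.spatial.transform import Rotation as R
def plan(xyz,jaw=None):
    s=status.read_state(); M=R.from_quat(s["ee_rot"]).as_matrix(); z=M[:,2]
    yaw=np.degrees(np.arctan2(z[1],z[0]))
    print("pos",np.round(s["position"],1),"jaw yaw %.1f"%yaw,"J6 %.2f"%s["joints"][5],"toolx",np.round(M[:,0],3),"w %.1f"%s["gripper_width"],"t %.2f"%s["clock"])
    d=M.T@(np.array(xyz)-s["position"]); print("shift",np.round(d,1),end=" ")
    if jaw is not None:  # + spin about tool x(down) lowers yaw
        e=(yaw-jaw+90)%180-90; print("spin %.1f"%e)
    else: print()
E
python3 - <<'E'
from h import *
_,K,T=cam("side");_,K2,T2=cam("top")
print(onplane(K2,T2,(225.3,234.5),52),onplane(K,T,(303,326.2),26),tri([(K,T),(K2,T2)],[(303,314.8),(225.3,234.5)]))
plan((450,-300,230),-27)
plan((420,280,150),-27)
E
```

```text
[420.63557467 275.99611017  52.        ] [419.82159015 278.03219674  26.        ] [420.37307768 276.09466382  50.88877943]
pos [ 148.4 -607.1  231.3] jaw yaw 103.7 J6 -0.26 toolx [-0.  0. -1.] w 85.7 t 0.45
shift [   1.3 -365.8  226.7] spin -49.3
pos [ 148.4 -607.1  231.3] jaw yaw 103.7 J6 -0.26 toolx [-0.  0. -1.] w 85.7 t 0.45
shift [  81.4 -474.5  797.2] spin -49.3
```

Request:
apply_moves:
  targets: "0 -37 23 -5 -1;0 -74 46 -10 -1;0 -111 69 -15 -1;0 -148 92 -20 -1;0 -185 115 -25 -1;0 -222 138 -30 -1;0 -259 161 -35 -1;0 -296 184 -40 -1;0 -333 207 -45 -1;0 -366 227 -49 -1"

```text
clock: 1.28
position: [441.3, -307.8, 231.8]
ee_rot: [0.688, -0.165, -0.687, -0.165]
contact_force: [0.3, -0.6, -0.8]
gripper_width: 85.7
```

```bash
python3 - <<'E'
from h import *
plan((440,0,230),-27)
plan((420.3,277,150),-27)
E
```

```text
pos [ 441.3 -307.8  231.8] jaw yaw 153.0 J6 -0.16 toolx [ 0.001 -0.    -1.   ] w 85.7 t 1.28
shift [   1.7 -273.6  141. ] spin -0.0
pos [ 441.3 -307.8  231.8] jaw yaw 153.0 J6 -0.16 toolx [ 0.001 -0.    -1.   ] w 85.7 t 1.28
shift [  81.6 -511.5  284.4] spin -0.0
```

Request:
apply_moves:
  targets: "2 -33 19 0 -1;4 -66 38 0 -1;6 -99 57 0 -1;8 -132 76 0 -1;10 -165 95 0 -1;12 -198 114 0 -1;14 -231 133 0 -1;16 -264 152 0 -1;18 -297 171 0 -1;20 -330 190 0 -1"

```text
clock: 2.12
position: [422.0, 72.6, 211.7]
ee_rot: [0.688, -0.166, -0.687, -0.167]
contact_force: [2.1, -0.2, -0.0]
gripper_width: 85.4
```

Request:
apply_moves:
  targets: "12 -33 19 0 -1;24 -66 38 0 -1;36 -99 57 0 -1;48 -132 76 0 -1;60 -170 98 0 -1;60 -170 98 0 -1;60 -170 98 0 -1"

```text
clock: 2.7
position: [412.7, 268.7, 150.4]
ee_rot: [-0.687, 0.166, 0.688, 0.165]
contact_force: [-0.0, -1.0, -0.3]
gripper_width: 85.3
```

```bash
python3 - <<'E'
from h import *
plan((420.3,277,80),-27)
a,K,T=cam("side"); b,K2,T2=cam("top")
crop(a,200,200,360,380,3,"pics/s4.png"); crop(b,170,180,290,260,6,"pics/t4.png")
E
```

```text
pos [412.7 268.7 150.4] jaw yaw 152.9 J6 -1.38 toolx [-0.001 -0.001 -1.   ] w 85.3 t 2.70
shift [ 70.4 -11.   -2.9] spin -0.1
```

View pics/s4.png

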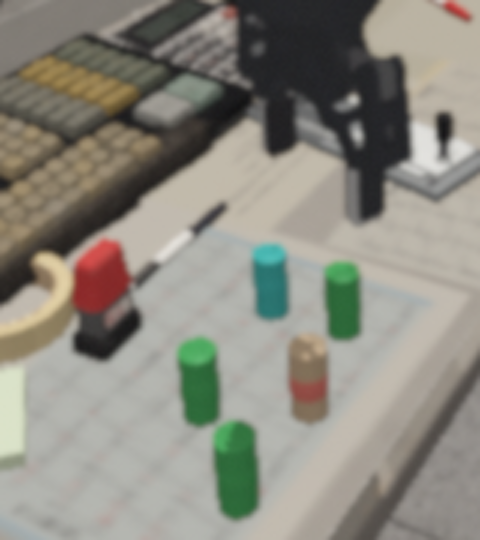

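View pics/t4.png

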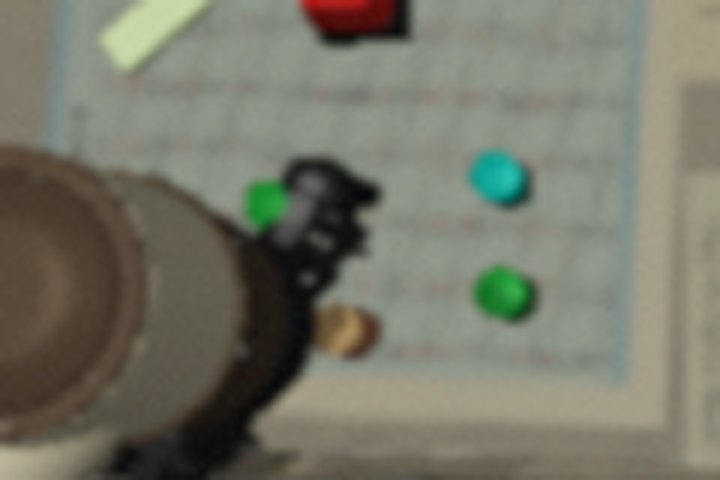

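Request:
apply_moves:
  targets: "20 -11 -3 0 -1;45 -11 -3 0 -1;70 -11 -3 0 -1;70 -11 -3 0 -1;70 -11 -3 0 -1"

```text
clock: 3.22
position: [420.9, 273.5, 81.3]
ee_rot: [-0.687, 0.168, 0.687, 0.166]
contact_force: [-0.2, 0.8, 0.1]
gripper_width: 85.4
```

```bash
python3 - <<'E'
from h import *
plan((420.3,277,20),-27)
a,K,T=cam("side")
s=status.read_state(); M=R.from_quat(s["ee_rot"]).as_matrix(); p=s["position"]
for off in ([-12,0,43],[-12,0,-43],[0,0,0]):
    q=proj(K,T,p+M@np.array(off,float))[0]; print(q)
    cv2.drawMarker(a,tuple(np.round(q).astype(int).tolist()),(255,0,255),cv2.MARKER_CROSS,5,1)
crop(a,240,250,360,370,5,"pics/s5.png")
E
```

```text
pos [420.9 273.5  81.3] jaw yaw 152.7 J6 -1.38 toolx [-0.001 -0.002 -1.   ] w 85.4 t 3.22
shift [61.3 -2.9  2.1] spin -0.3
[314.92054646 307.16053642]
[289.89497005 283.28536304]
[302.03153663 300.09144503]
```

View pics/s5.png

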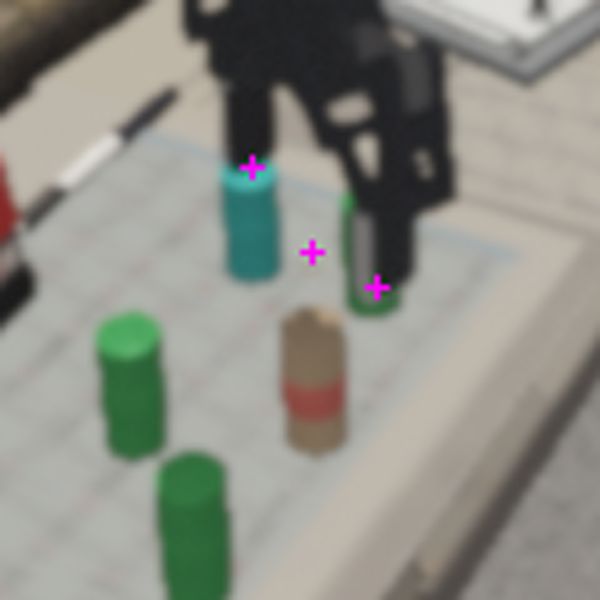

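Request:
apply_moves:
  targets: "0 0 0 0 -1;0 0 0 0 -1;0 0 0 0 -1;0 0 0 0 -1"

```text
clock: 3.6
position: [421.3, 275.5, 82.3]
ee_rot: [0.688, -0.166, -0.687, -0.167]
contact_force: [-0.3, -0.2, -0.0]
gripper_width: 85.1
```

```bash
python3 - <<'E'
from h import *
plan((420.3,277,20),-27)
E
```

```text
pos [421.3 275.5  82.3] jaw yaw 152.7 J6 -1.38 toolx [ 0.001  0.002 -1.   ] w 85.1 t 3.60
shift [62.3 -0.7  1.6] spin -0.3
```

Request:
apply_moves:
  targets: "20 -1 1 0 -1;40 -1 1 0 -1;61 -1 1 0 -1;61 -1 1 0 -1;61 -1 1 0 -1"

```text
clock: 4.02
position: [420.2, 276.2, 20.0]
ee_rot: [-0.687, 0.167, 0.687, 0.166]
contact_force: [0.6, -0.3, -0.2]
gripper_width: 85.6
```

```bash
python3 - <<'E'
from h import *
plan((420.3,277,20),-27)
a,K,T=cam("side")
crop(a,240,250,360,370,5,"pics/s6.png")
E
```

```text
pos [420.2 276.2  20. ] jaw yaw 152.8 J6 -1.38 toolx [-0.001 -0.002 -1.   ] w 85.6 t 4.02
shift [-0.  -0.7  0.3] spin -0.2
```

View pics/s6.png

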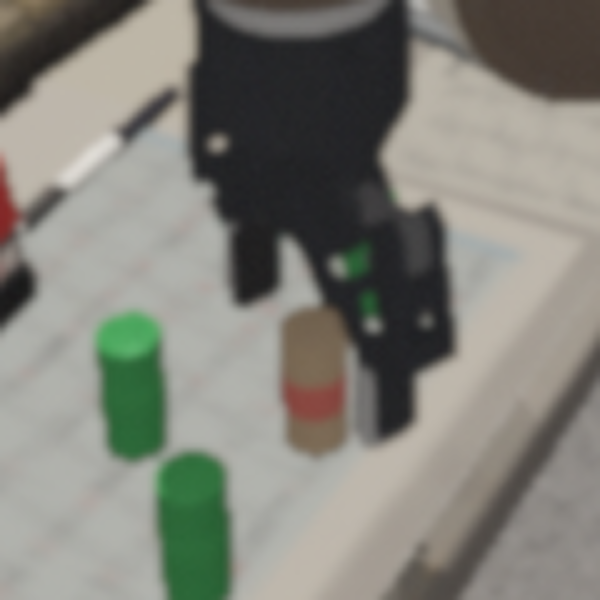

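The roll stands between the open fingers, at crop (315,380), and nothing else is near them. Closing.

Request:
apply_moves:
  targets: "0 0 0 0 1;0 0 0 0 1;0 0 0 0 1;0 0 0 0 1;0 0 0 0 1;0 0 0 0 1;0 0 0 0 1;0 0 0 0 1"

```text
clock: 4.73
position: [420.8, 276.8, 21.0]
ee_rot: [0.687, -0.166, -0.687, -0.167]
contact_force: [-0.0, -0.2, 4.8]
gripper_width: 23.9
```

Request:
apply_moves:
  targets: "-10 0 0 0 1;-30 0 0 0 1;-60 0 0 0 1;-90 0 0 0 1;-90 0 0 0 1"

```text
clock: 5.15
position: [423.1, 279.2, 116.1]
ee_rot: [0.689, -0.163, -0.685, -0.17]
contact_force: [1.4, 0.9, -0.8]
gripper_width: 23.7
```

```bash
python3 - <<'E'
from h import *
plan((522,-31,130),76.8)
a,K,T=cam("side")
crop(a,220,200,360,370,3.5,"pics/s7.png")
E
```

```text
pos [423.1 279.2 116.1] jaw yaw 152.8 J6 -1.38 toolx [ 0.008  0.008 -1.   ] w 23.7 t 5.15
shift [ -15.6  230.6 -229.7] spin 76.0
```

View pics/s7.png

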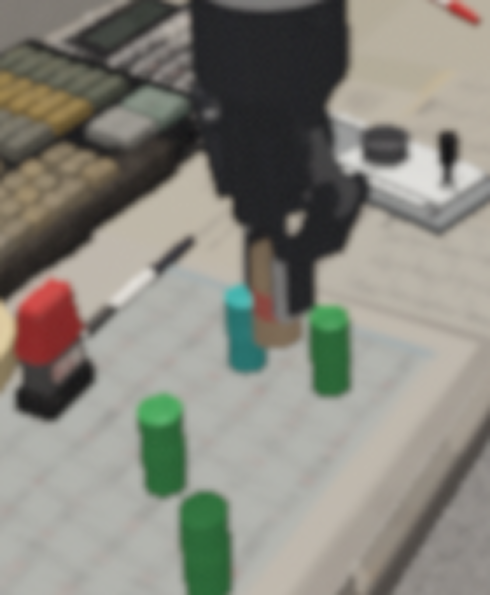

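Request:
apply_moves:
  targets: "-4 20 -20 -7 1;-8 43 -43 -14 1;-12 66 -66 -21 1;-15 89 -89 -28 1;-15 112 -112 -35 1;-15 135 -135 -42 1;-15 158 -158 -49 1;-15 181 -181 -56 1;-15 204 -204 -63 1;-15 225 -225 -70 1"

```text
clock: 6.03
position: [516.1, -26.9, 124.1]
ee_rot: [-0.662, -0.246, 0.664, -0.246]
contact_force: [-0.1, -0.0, -2.2]
gripper_width: 23.4
```

Request:
apply_moves:
  targets: "0 0 0 -7 1;0 0 0 -14 1;0 0 0 -21 1;0 0 0 -28 1;0 0 0 -34 1;0 0 0 -34 1;0 0 0 -34 1"

```text
clock: 6.62
position: [516.1, -25.2, 124.3]
ee_rot: [-0.563, -0.427, 0.564, -0.426]
contact_force: [0.5, -0.2, -2.4]
gripper_width: 23.8
```

```bash
python3 - <<'E'
from h import *
plan((522,-31,90),76.8)
a,K,T=cam("side")
crop(a,260,140,380,270,4.5,"pics/s8.png")
b,K,T=cam("top")
crop(b,270,140,390,250,5,"pics/t8.png")
E
```

```text
pos [516.1 -25.2 124.3] jaw yaw -105.7 J6 1.03 toolx [-0.002 -0.    -1.   ] w 23.8 t 6.62
shift [34.3  7.3  3.9] spin -2.5
```

View pics/s8.png

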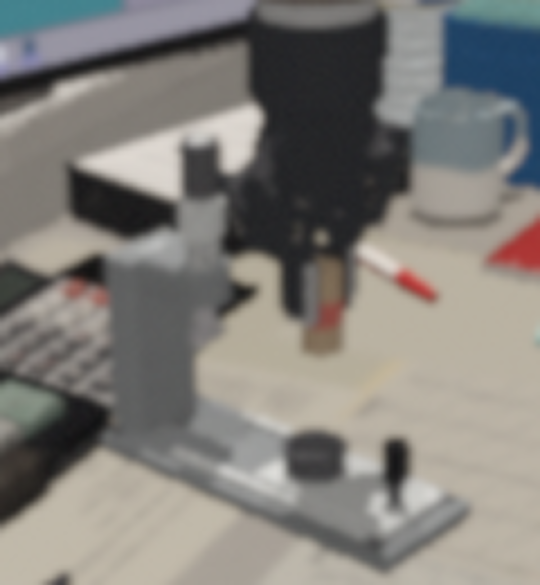

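View pics/t8.png

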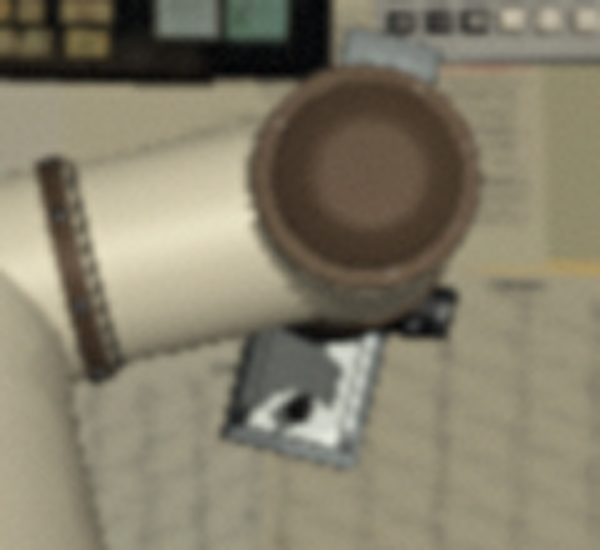

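Request:
apply_moves:
  targets: "10 4 2 -2 1;30 8 4 -2 1;50 8 4 -2 1;60 8 4 -2 1;60 8 4 -2 1;60 8 4 -2 1"

```text
clock: 7.22
position: [523.6, -31.2, 65.1]
ee_rot: [-0.555, -0.438, 0.556, -0.437]
contact_force: [0.9, -0.3, -1.1]
gripper_width: 23.9
```

```bash
python3 - <<'E'
from h import *
plan((523,-31.5,46),76.8)
a,K,T=cam("side")
s=status.read_state(); p=s["position"]
for x,c in (((p[0],p[1],p[2]-21),(255,0,255)),((523,-31.5,37),(0,255,0))):
    q=proj(K,T,x)[0]; print(q); 
crop(a,300,200,370,270,8,"pics/s9.png")
E
```

```text
pos [523.6 -31.2  65.1] jaw yaw -103.6 J6 1.08 toolx [-0.001 -0.001 -1.   ] w 23.9 t 7.22
shift [19.1 -0.4  0.5] spin -0.4
[328.95484778 235.81811365]
[329.48598582 238.50162543]
```

View pics/s9.png

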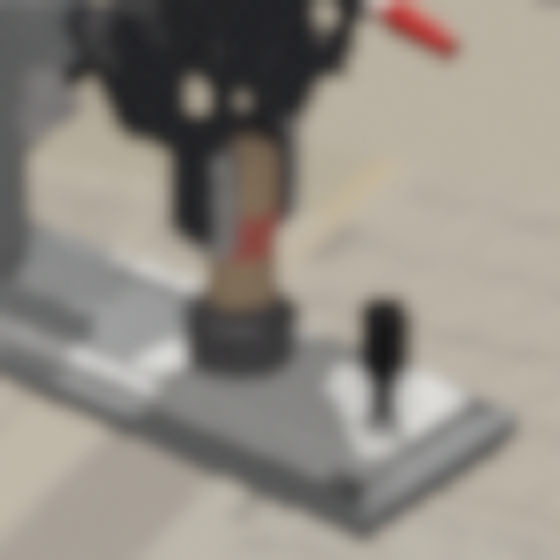

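Roll bottom at crop (243,305) sits centred over the cup at (240,335). Lowering it.

Request:
apply_moves:
  targets: "4 0 0 0 1;8 0 0 0 1;12 0 0 0 1;15 0 0 0 1;15 0 0 0 1;15 0 0 0 1"

```text
clock: 7.77
position: [523.9, -31.3, 50.1]
ee_rot: [0.556, 0.437, -0.555, 0.438]
contact_force: [1.8, -1.2, -3.6]
gripper_width: 23.9
```

Request:
apply_moves:
  targets: "2 0 0 0 1;3 0 0 0 1;4 0 0 0 1;4 0 0 0 1;4 0 0 0 1"

```text
clock: 8.18
position: [524.0, -31.2, 46.5]
ee_rot: [0.556, 0.437, -0.555, 0.438]
contact_force: [1.1, -3.9, -0.1]
gripper_width: 23.6
```

```bash
python3 - <<'E'
from h import *
plan((523,-31.5,45),76.8)
a,K,T=cam("side")
crop(a,300,200,370,270,8,"pics/s10.png")
E
```

```text
pos [524.  -31.2  46.5] jaw yaw -103.5 J6 1.08 toolx [ 0.001 -0.    -1.   ] w 23.6 t 8.18
shift [ 1.5 -0.9  0.5] spin -0.3
```

View pics/s10.png

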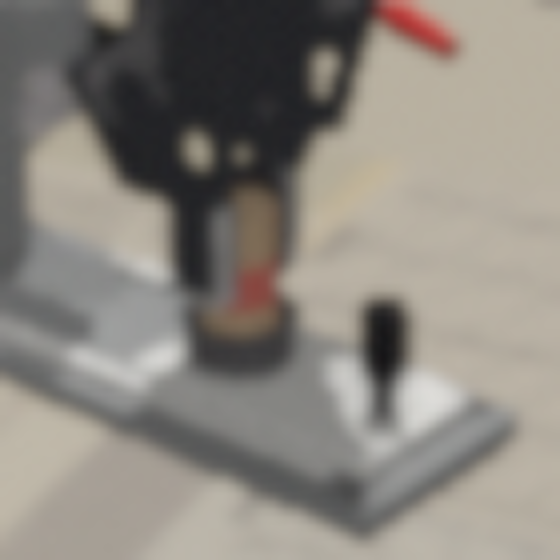

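Request:
apply_moves:
  targets: "0.5 0 1 0 1;1 0 1 0 1;1.5 0 1 0 1;1.5 0 1 0 1"

```text
clock: 8.57
position: [523.4, -32.0, 45.0]
ee_rot: [-0.555, -0.438, 0.555, -0.438]
contact_force: [0.6, -0.8, 1.8]
gripper_width: 23.5
```

Request:
apply_moves:
  targets: "0 0 0 0 0.2;0 0 0 0 0.2;0 0 0 0 -1;0 0 0 0 -1;0 0 0 0 -1;0 0 0 0 -1"

```text
clock: 9.07
position: [523.4, -32.0, 44.8]
ee_rot: [-0.555, -0.438, 0.556, -0.437]
contact_force: [-0.4, -0.7, -0.5]
gripper_width: 80.8
```

Request:
apply_moves:
  targets: "-10 0 0 0 -1;-30 0 0 0 -1;-50 0 0 0 -1;-70 0 0 0 -1;-70 0 0 0 -1;-70 0 0 0 -1"

```text
clock: 9.57
position: [524.2, -31.9, 116.6]
ee_rot: [0.557, 0.437, -0.554, 0.438]
contact_force: [-0.3, 0.0, 0.7]
gripper_width: 85.3
```

```bash
python3 - <<'E'
from h import *
plan((463.5,-18,120),76.8)
a,K,T=cam("side")
crop(a,270,150,370,270,5,"pics/s11.png")
E
```

```text
pos [524.2 -31.9 116.6] jaw yaw -103.6 J6 1.09 toolx [ 0.004  0.001 -1.   ] w 85.3 t 9.57
shift [ -3.6 -62.3   0.7] spin -0.4
```

View pics/s11.png

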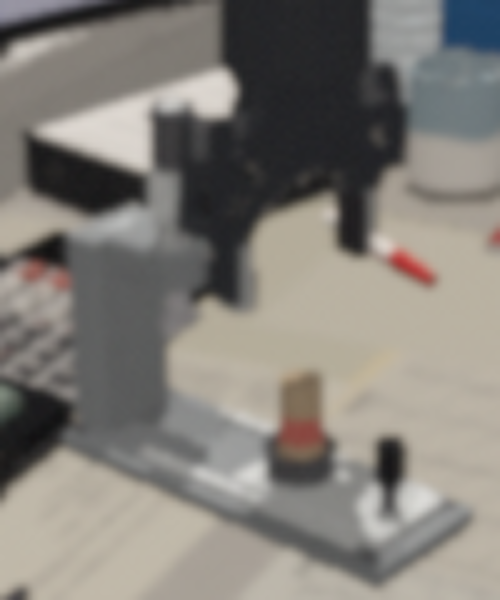

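Request:
apply_moves:
  targets: "-5 -20 0 0 1;-5 -45 1 0 1;-5 -70 1 0 1;-5 -90 1 0 1;-5 -102 1 0 1;-5 -102 1 0 1;20 -102 1 0 1;40 -102 1 0 1;40 -102 1 0 1"

```text
clock: 10.37
position: [421.6, -10.0, 71.6]
ee_rot: [-0.553, -0.438, 0.558, -0.436]
contact_force: [-0.8, -0.1, -0.4]
gripper_width: 0.3
```

```bash
python3 - <<'E'
from h import *
plan((425,-8.7,32),76.8)
E
```

```text
pos [421.6 -10.   71.6] jaw yaw -103.6 J6 0.97 toolx [-0.008 -0.002 -1.   ] w 0.3 t 10.37
shift [39.5  3.3 -2.2] spin -0.4
```

Request:
apply_moves:
  targets: "15 0 -1 0 1;30 0 -1 0 1;39 0 -1 0 1;39 0 -1 0 1;39 0 -1 0 1"

```text
clock: 10.78
position: [424.7, -8.3, 35.9]
ee_rot: [-0.555, -0.438, 0.556, -0.438]
contact_force: [0.2, 0.2, -0.4]
gripper_width: 0.2
```

```bash
python3 - <<'E'
from h import *
plan((425,-8.7,32),76.8)
a,K,T=cam("side");crop(a,270,150,390,270,5,"pics/s12.png")
b,K,T=cam("top");crop(b,290,140,370,260,5,"pics/t12.png")
E
```

```text
pos [424.7  -8.3  35.9] jaw yaw -103.5 J6 0.97 toolx [-0.001 -0.001 -1.   ] w 0.2 t 10.78
shift [3.9 0.4 0.3] spin -0.3
```

View pics/s12.png

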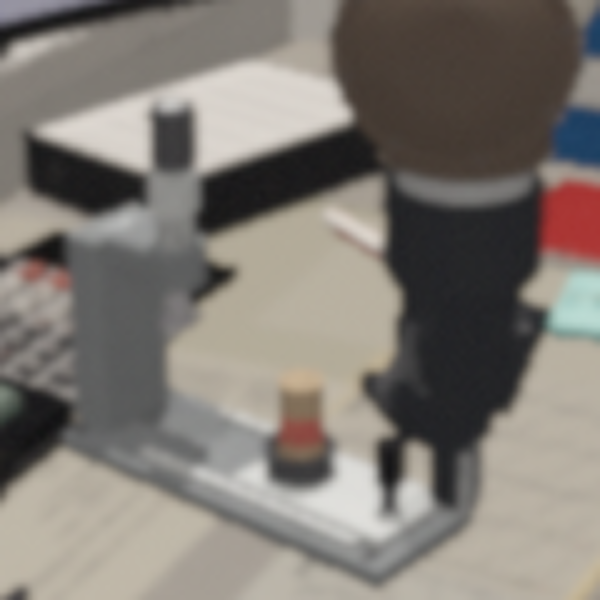

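View pics/t12.png

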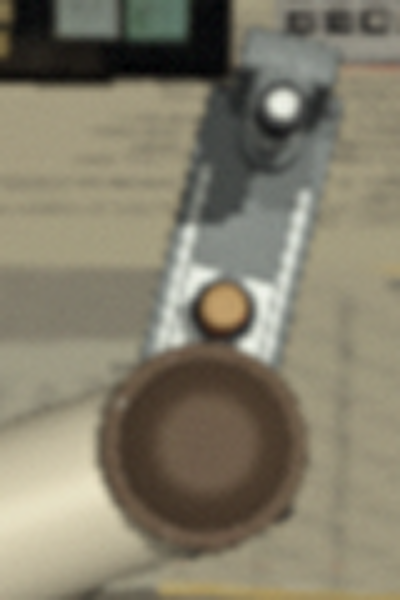

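Request:
apply_moves:
  targets: "1 10 0 0 1;1 20 0 0 1;1 26 0 0 1;1 32 0 0 1;1 38 0 0 1;1 46 0 0 1;1 54 0 0 1;1 62 0 0 1;1 70 0 0 1;1 76 0 0 1"

```text
clock: 11.72
position: [499.1, -26.2, 34.7]
ee_rot: [-0.556, -0.437, 0.556, -0.438]
contact_force: [-3.6, 3.1, 2.1]
gripper_width: -0.2
```

```bash
python3 - <<'E'
from h import *
plan((527,-34.4,35),76.8); print(status.read_state()["contact_force"])
a,K,T=cam("side");crop(a,270,150,390,270,5,"pics/s13.png")
E
```

```text
pos [499.1 -26.2  34.7] jaw yaw -103.6 J6 1.06 toolx [ 0. -0. -1.] w -0.2 t 11.72
shift [-0.3 29.   1.4] spin -0.4
[-3.57830099  3.08961702  2.08867482]
```

View pics/s13.png

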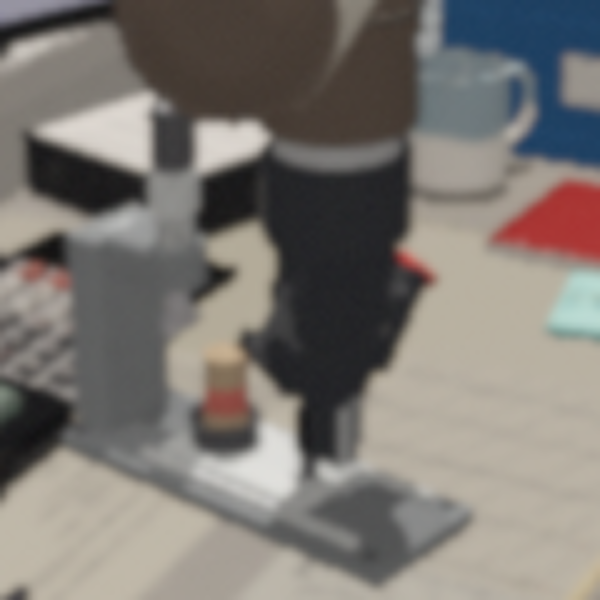

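Request:
apply_moves:
  targets: "0 4 0 0 1;0 8 0 0 1;0 12 0 0 1;0 15 0 0 1;0 18 0 0 1;0 20 0 0 1;0 20 0 0 1"

```text
clock: 12.35
position: [518.1, -30.7, 34.7]
ee_rot: [0.556, 0.437, -0.555, 0.438]
contact_force: [-2.4, 0.3, -0.5]
gripper_width: -0.1
```

Request:
apply_moves:
  targets: "0 2 0 0 1;0 4 0 0 1;0 5 0 0 1;0 5 0 0 1"

```text
clock: 12.68
position: [522.7, -31.9, 34.7]
ee_rot: [0.556, 0.437, -0.555, 0.438]
contact_force: [-2.2, 2.2, -1.1]
gripper_width: -0.2
```

Request:
apply_moves:
  targets: "0 1 0 0 1;0 2 0 0 1;0 3 0 0 1;0 3 0 0 1"

```text
clock: 13.02
position: [525.5, -32.6, 34.8]
ee_rot: [0.555, 0.438, -0.555, 0.438]
contact_force: [-1.9, 2.9, -1.4]
gripper_width: -0.3
```

Request:
apply_moves:
  targets: "0 1 0 0 1;0 2 0 0 1;0 3 0 0 1;0 3 0 0 1"

```text
clock: 13.35
position: [528.5, -33.3, 34.8]
ee_rot: [0.556, 0.437, -0.555, 0.438]
contact_force: [-2.2, 1.3, -0.8]
gripper_width: -0.4
```

Request:
apply_moves:
  targets: "0 1 0 0 1;0 2 0 0 1;0 2 0 0 1"

```text
clock: 13.6
position: [530.4, -33.8, 34.8]
ee_rot: [0.556, 0.437, -0.555, 0.438]
contact_force: [-3.0, 2.4, -1.7]
gripper_width: -0.0
```

Request:
apply_moves:
  targets: "0 1 0 0 1;0 2 0 0 1;0 2 0 0 1"

```text
clock: 13.85
position: [531.0, -34.0, 34.8]
ee_rot: [-0.555, -0.438, 0.556, -0.437]
contact_force: [-5.4, 5.8, 1.7]
gripper_width: 0.2
```

```bash
python3 - <<'E'
from h import *
a,K,T=cam("side");crop(a,270,150,390,270,5,"pics/s14.png")
E
```

```text
(no output)
```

View pics/s14.png

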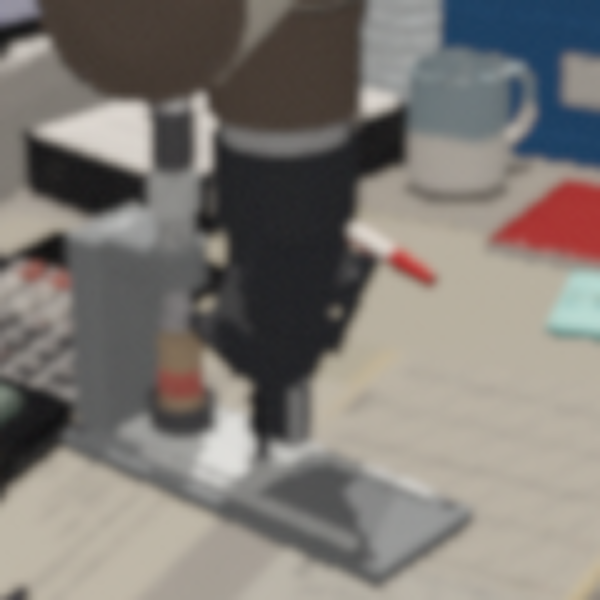

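Request:
apply_moves:
  targets: "0 1 0 0 1;0 1.5 0 0 1;0 1.5 0 0 1;0 1.5 0 0 1"

```text
clock: 14.23
position: [531.0, -34.1, 34.8]
ee_rot: [-0.554, -0.439, 0.557, -0.436]
contact_force: [-9.1, 7.2, 4.8]
gripper_width: -0.5
```

Request:
apply_moves:
  targets: "0 -20 0 0 1;0 -45 0 0 1;0 -70 0 0 1;-30 -90 0 0 -1;-65 -95 0 0 -1;-100 -95 0 0 -1;-135 -95 0 0 -1;-170 -95 0 0 -1;-200 -95 0 0 -1;-200 -95 0 0 -1"

```text
clock: 15.07
position: [446.4, -12.0, 242.8]
ee_rot: [0.561, 0.435, -0.55, 0.441]
contact_force: [0.5, -0.0, -0.0]
gripper_width: 83.5
```

```bash
python3 - <<'E'
from h import *
plan((608,-52.5,250),76.8)
a,K,T=cam("side");crop(a,270,150,390,270,5,"pics/s15.png")
b,K2,T2=cam("top");crop(b,320,140,370,240,6,"pics/t15.png")
cv2.imwrite("pics/rawa.png",a[:,:,::-1]);cv2.imwrite("pics/rawb.png",b[:,:,::-1])
E
```

```text
pos [446.4 -12.  242.8] jaw yaw -103.5 J6 0.99 toolx [ 0.018  0.002 -1.   ] w 83.5 t 15.07
shift [ -4.3 166.7   1.7] spin -0.3
```

View pics/s15.png

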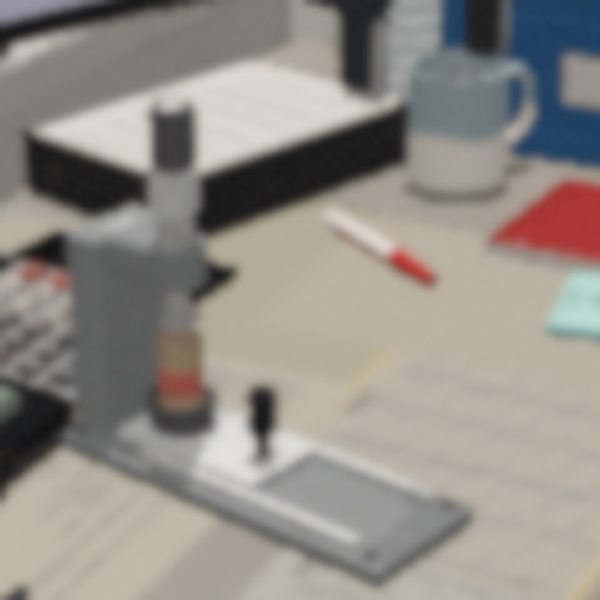

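View pics/t15.png

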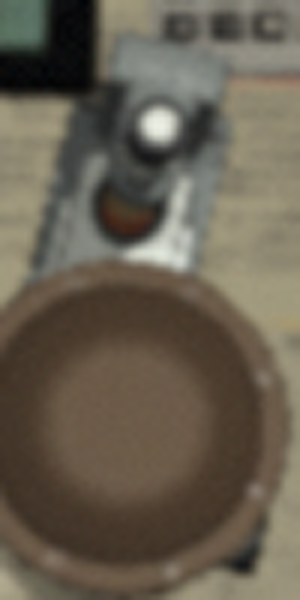

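```bash
python3 - <<'E'
from h import *
_,K,T=cam("side");_,K2,T2=cam("top")
for z,x in ((207,(608,-53,207)),(173,(608,-53,173)),(207,(606,-50,207))): print(np.round(proj(K,T,x)[0],1),np.round(proj(K2,T2,x)[0],1))
print(onplane(K,T,(304.0,170.6),207),tri([(K,T),(K2,T2)],[(304,170.8),(346.1,160.3)]))
E
```

```text
[303.8 170.5] [346.  160.4]
[304.3 182.8] [344.9 163.4]
[303.9 171. ] [344.8 161.1]
[607.31155519 -52.65073208 207.        ] [608.09760445 -53.37704122 206.17094102]
```

Request:
apply_moves:
  targets: "-5 30 0 0 -1;-10 60 1 0 -1;-10 90 1 0 -1;-10 120 1 0 -1;-10 150 1 0 -1;-10 165 1 0 -1;-10 167 1 0 -1;-10 167 1 0 -1;-10 167 1 0 -1"

```text
clock: 16.02
position: [602.5, -52.5, 243.5]
ee_rot: [-0.555, -0.438, 0.556, -0.437]
contact_force: [-1.0, -0.2, -0.2]
gripper_width: 85.5
```

```bash
python3 - <<'E'
from h import *
plan((608,-52.7,180),76.8)
a,K,T=cam("side");crop(a,250,100,370,240,4,"pics/s16.png")
E
```

```text
pos [602.5 -52.5 243.5] jaw yaw -103.6 J6 1.15 toolx [-0.003 -0.    -1.   ] w 85.5 t 16.02
shift [63.5  5.6 -1.1] spin -0.4
```

View pics/s16.png

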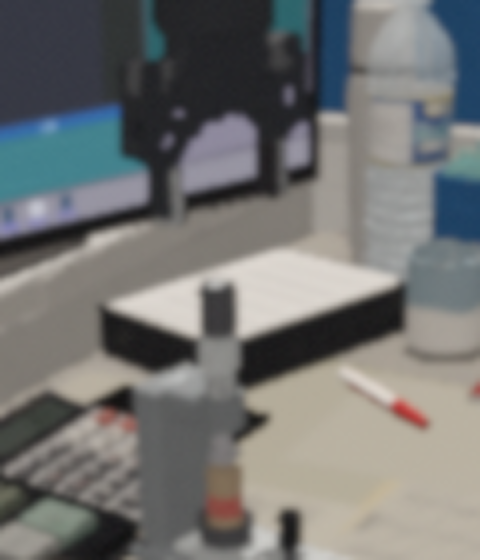

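Request:
apply_moves:
  targets: "0 4 -1 0 -1;10 4 -1 0 -1;18 4 -1 0 -1;18 4 -1 0 -1;18 4 -1 0 -1;18 4 -1 0 -1"

```text
clock: 16.57
position: [607.4, -52.3, 226.8]
ee_rot: [-0.555, -0.438, 0.556, -0.438]
contact_force: [0.0, 0.0, 0.2]
gripper_width: 85.5
```

```bash
python3 - <<'E'
from h import *
plan((608,-52.7,182),76.8)
E
```

```text
pos [607.4 -52.3 226.8] jaw yaw -103.5 J6 1.16 toolx [-0. -0. -1.] w 85.5 t 16.57
shift [44.8  0.6  0.2] spin -0.3
```

Request:
apply_moves:
  targets: "8 0.5 0 0 -1;16 0.5 0 0 -1;24 0.5 0 0 -1;32 0.5 0 0 -1;40 0.5 0 0 -1;46 0.5 0 0 -1;46 0.5 0 0 -1;46 0.5 0 0 -1"

```text
clock: 17.23
position: [607.9, -52.5, 180.3]
ee_rot: [-0.555, -0.438, 0.556, -0.437]
contact_force: [-0.0, 0.0, 0.0]
gripper_width: 84.9
```

```bash
python3 - <<'E'
from h import *
plan((608,-52.7,181),76.8)
a,K,T=cam("side");crop(a,260,110,350,240,4.5,"pics/s17.png")
s=status.read_state();print(s["contact_force"],s["wrist_torque"])
E
```

```text
pos [607.9 -52.5 180.3] jaw yaw -103.5 J6 1.16 toolx [-0.001 -0.    -1.   ] w 84.9 t 17.23
shift [-0.7  0.2  0.1] spin -0.3
[ 0.91156428  0.24637055 -0.4349046 ] [0.00560477 0.06848082 0.03589741]
```

View pics/s17.png

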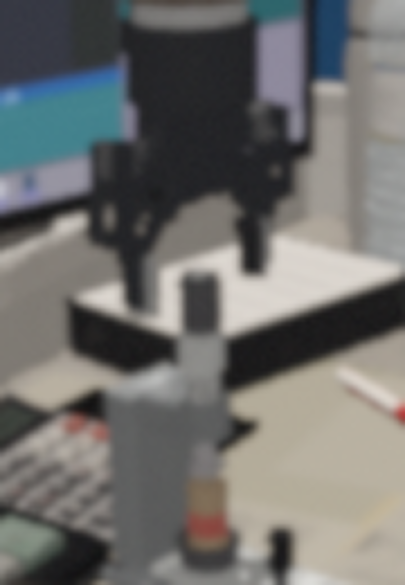

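Fingers straddle the knob at crop (200,305). Closing on it.

Request:
apply_moves:
  targets: "0 0 0 0 1;0 0 0 0 1;0 0 0 0 1;0 0 0 0 1;0 0 0 0 1;0 0 0 0 1;0 0 0 0 1;0 0 0 0 1"

```text
clock: 17.95
position: [608.2, -52.5, 181.2]
ee_rot: [0.556, 0.437, -0.555, 0.438]
contact_force: [-0.7, 0.3, 2.1]
gripper_width: 23.1
```

```bash
cat > f.py <<'E'
from h import *
s=status.read_state();print(np.round(s["contact_force"],2),np.round(s["wrist_torque"],3),np.round(s["joint_efforts"],2),np.round(s["position"],2))
plan((608,-52.7,181),76.8)
a,K,T=cam("side");import sys;crop(a,270,140,350,250,5,"pics/%s.png"%sys.argv[1])
for i in range(3):
    cam("side"); s=status.read_state();print(np.round(s["contact_force"],2),np.round(s["wrist_torque"],3))
E
python3 f.py s18
```

```text
[-0.66  0.32  2.08] [ 0.053  0.175 -0.029] [-4.000e-02 -3.756e+01  1.726e+01  3.760e+00  1.400e-01  1.000e-02] [608.16 -52.51 181.21]
pos [608.2 -52.5 181.2] jaw yaw -103.5 J6 1.16 toolx [ 0.001 -0.    -1.   ] w 23.1 t 17.95
shift [ 0.2 -0.1  0.2] spin -0.3
[-1.27  0.92  2.56] [ 0.05   0.174 -0.021]
[-0.    0.16  3.03] [ 0.047  0.2   -0.014]
[-0.1   0.72  3.  ] [ 0.075  0.199 -0.05 ]
```

View pics/s18.png

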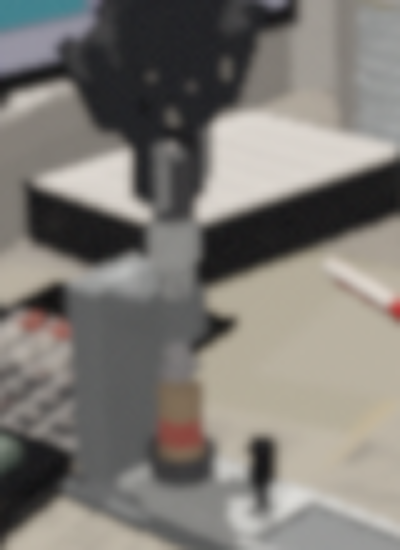

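Request:
apply_moves:
  targets: "0.25 0 0 3 1;0.5 0 0 6 1;0.83 0 0 10 1;1.17 0 0 14 1;1.5 0 0 18 1;1.67 0 0 20 1;1.67 0 0 20 1"

```text
clock: 18.73
position: [608.2, -52.5, 179.5]
ee_rot: [0.623, 0.334, -0.623, 0.334]
contact_force: [-0.9, -0.1, 3.2]
gripper_width: 23.4
```

```bash
python3 f.py s19
```

```text
[-0.88 -0.06  3.19] [ 0.026  0.252 -0.049] [ 1.000e-02 -3.692e+01  1.688e+01  3.650e+00  2.000e-01 -1.200e-01] [608.17 -52.48 179.51]
pos [608.2 -52.5 179.5] jaw yaw -123.6 J6 0.81 toolx [ 0.001 -0.    -1.   ] w 23.4 t 18.73
shift [-1.5 -0.   0.3] spin -20.4
[-0.65 -0.3   4.  ] [ 0.069  0.204 -0.123]
[-1.34  0.58  2.87] [ 0.04   0.193 -0.15 ]
[-0.55 -0.11  3.06] [ 0.057  0.265 -0.159]
```

Request:
apply_moves:
  targets: "0.2 0 0 3 1;0.45 0 0 6 1;0.75 0 0 10 1;1.1 0 0 14 1;1.4 0 0 18 1;1.55 0 0 20 1;1.55 0 0 20 1"

```text
clock: 19.52
position: [608.2, -52.5, 177.8]
ee_rot: [0.672, 0.221, -0.671, 0.221]
contact_force: [-1.1, -0.2, 4.3]
gripper_width: 23.1
```

```bash
python3 f.py s20
```

```text
[-1.08 -0.19  4.34] [-0.01   0.171 -0.15 ] [-1.000e-02 -3.666e+01  1.662e+01  3.570e+00  1.800e-01 -1.200e-01] [608.2  -52.46 177.85]
pos [608.2 -52.5 177.8] jaw yaw -143.5 J6 0.46 toolx [ 0.001 -0.    -1.   ] w 23.1 t 19.52
shift [-3.2  0.1  0.3] spin -40.3
[-1.05  0.38  3.16] [ 0.072  0.157 -0.077]
[-0.15  0.72  4.1 ] [ 0.019  0.22  -0.137]
[-0.35  0.35  4.19] [ 0.07   0.166 -0.094]
```

Request:
apply_moves:
  targets: "0.1 0 0 3 1;0.3 0 0 6 1;0.5 0 0 10 1;0.5 0 0 10 1;0.5 0 0 10 1"

```text
clock: 20.13
position: [608.1, -52.5, 177.0]
ee_rot: [0.688, 0.162, -0.688, 0.162]
contact_force: [-0.8, 0.4, 3.6]
gripper_width: 22.9
```

```bash
python3 f.py s21
```

```text
[-0.8   0.37  3.61] [ 0.082 -0.021 -0.215] [  0.08 -37.15  16.61   3.63   0.     0.1 ] [608.1  -52.45 177.02]
pos [608.1 -52.5 177. ] jaw yaw -153.5 J6 0.28 toolx [ 0.  0. -1.] w 22.9 t 20.13
shift [-4.   0.2  0.2] spin -50.3
[-0.67  0.43  2.46] [ 0.087 -0.006 -0.098]
[0.28 1.6  2.37] [ 0.012 -0.05  -0.093]
[0.12 0.15 2.61] [ 0.097 -0.052 -0.117]
```

View pics/s21.png

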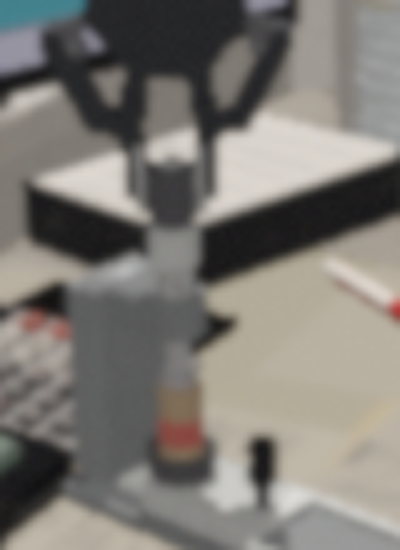

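Request:
apply_moves:
  targets: "0.2 0 0 3 1;0.4 0 0 6 1;0.55 0 0 8 1;0.7 0 0 10 1;0.7 0 0 10 1"

```text
clock: 20.75
position: [608.1, -52.4, 176.4]
ee_rot: [0.7, 0.101, -0.7, 0.101]
contact_force: [0.6, -0.6, 3.1]
gripper_width: 23.0
```

```bash
python3 f.py s22
```

```text
[ 0.63 -0.56  3.07] [ 0.012 -0.039 -0.038] [ -0.06 -37.36  16.61   3.59  -0.07  -0.16] [608.1  -52.43 176.36]
pos [608.1 -52.4 176.4] jaw yaw -163.5 J6 0.11 toolx [ 0. -0. -1.] w 23.0 t 20.75
shift [-4.6  0.2  0.2] spin -60.3
[ 0.28 -0.09  3.19] [ 0.055 -0.064 -0.011]
[ 0.84 -0.16  2.63] [ 0.067 -0.127  0.014]
[0.72 0.36 1.31] [ 0.078 -0.11  -0.012]
```

Request:
apply_moves:
  targets: "0.2 0 0 3 1;0.4 0 0 6 1;0.55 0 0 8 1;0.7 0 0 10 1;0.7 0 0 10 1"

```text
clock: 21.37
position: [608.1, -52.4, 175.6]
ee_rot: [0.706, 0.04, -0.706, 0.04]
contact_force: [0.3, 0.5, 2.6]
gripper_width: 23.1
```

```bash
python3 f.py s23
```

```text
[0.27 0.5  2.56] [ 0.069 -0.154 -0.009] [ -0.11 -37.56  16.58   3.59  -0.15  -0.19] [608.09 -52.45 175.65]
pos [608.1 -52.4 175.6] jaw yaw -173.5 J6 -0.07 toolx [ 0. -0. -1.] w 23.1 t 21.37
shift [-5.4  0.2  0.1] spin -70.3
[0.24 0.65 1.95] [ 0.06  -0.173 -0.06 ]
[ 0.01 -0.8   2.84] [ 0.073 -0.175  0.009]
[ 1.77 -0.15  2.64] [ 0.034 -0.171 -0.018]
```

```bash
cat > g.py <<'E'
from h import *
r=[]
for i in range(4):
    s=status.read_state(); r.append([s["joint_efforts"][5],s["wrist_torque"][2],s["contact_force"][2],s["position"][2],s["joints"][5]]); cam("side")
print(np.round(r,3))
E
python3 g.py
```

```text
[[-6.00000e-03 -1.80000e-02  2.64400e+00  1.75654e+02 -6.50000e-02]
 [-1.60000e-02  5.50000e-02  2.38900e+00  1.75662e+02 -6.60000e-02]
 [-2.50000e-02  4.40000e-02  2.16700e+00  1.75678e+02 -6.60000e-02]
 [-3.20000e-02 -9.00000e-03  1.63200e+00  1.75656e+02 -6.60000e-02]]
```

Request:
apply_moves:
  targets: "0.2 0 0 3 1;0.4 0 0 6 1;0.4 0 0 6 1"

```text
clock: 22.02
position: [608.1, -52.4, 175.2]
ee_rot: [0.707, 0.003, -0.707, 0.003]
contact_force: [0.3, -0.6, 2.0]
gripper_width: 23.3
```

```bash
python3 g.py
```

```text
[[-2.46000e-01 -5.90000e-02  2.03700e+00  1.75227e+02 -1.72000e-01]
 [-1.50000e-02 -9.60000e-02  2.24500e+00  1.75201e+02 -1.70000e-01]
 [ 5.00000e-02 -1.80000e-02  2.10600e+00  1.75236e+02 -1.70000e-01]
 [ 5.50000e-02 -2.20000e-02  2.07700e+00  1.75233e+02 -1.70000e-01]]
```

Request:
apply_moves:
  targets: "0.2 0 0 3 1;0.45 0 0 6 1;0.45 0 0 6 1"

```text
clock: 22.47
position: [608.0, -52.5, 175.0]
ee_rot: [0.706, -0.034, -0.706, -0.034]
contact_force: [1.7, 1.2, 1.8]
gripper_width: 23.2
```

```bash
python3 g.py
```

```text
[[-2.57000e-01 -8.50000e-02  1.77700e+00  1.74953e+02 -2.76000e-01]
 [-2.20000e-02 -3.20000e-02  2.30800e+00  1.74949e+02 -2.74000e-01]
 [ 4.30000e-02 -9.20000e-02  2.78200e+00  1.74967e+02 -2.74000e-01]
 [ 4.10000e-02 -1.30000e-02  3.25400e+00  1.74916e+02 -2.74000e-01]]
```

Request:
apply_moves:
  targets: "0.2 0 0 3 1;0.45 0 0 6 1;0.45 0 0 6 1"

```text
clock: 22.92
position: [608.1, -52.5, 174.8]
ee_rot: [0.704, -0.071, -0.703, -0.071]
contact_force: [0.7, 2.0, 4.2]
gripper_width: 23.0
```

```bash
python3 g.py
```

```text
[[-2.60000e-01 -5.90000e-02  4.19400e+00  1.74765e+02 -3.80000e-01]
 [-2.40000e-02 -8.10000e-02  4.02500e+00  1.74780e+02 -3.79000e-01]
 [ 4.20000e-02 -1.00000e-03  5.21400e+00  1.74761e+02 -3.79000e-01]
 [ 3.80000e-02  2.00000e-03  4.11200e+00  1.74748e+02 -3.79000e-01]]
```

Request:
apply_moves:
  targets: "-0.4 0 0 0 1;-0.8 0 0 0 1;-0.8 0 0 4 1;-0.8 0 0 8 1;-0.8 0 0 12 1;-0.8 0 0 12 1"

```text
clock: 23.62
position: [608.0, -52.5, 174.8]
ee_rot: [-0.692, 0.145, 0.692, 0.145]
contact_force: [1.3, -0.1, 1.7]
gripper_width: 23.3
```

```bash
python3 g.py; python3 f.py s24
```

```text
[[-3.18000e-01  4.00000e-03  1.72200e+00  1.74844e+02 -5.91000e-01]
 [-6.90000e-02 -4.80000e-02  1.33900e+00  1.74840e+02 -5.88000e-01]
 [ 2.40000e-02 -4.70000e-02  1.81300e+00  1.74861e+02 -5.88000e-01]
 [ 3.50000e-02 -6.30000e-02  4.17000e-01  1.74907e+02 -5.88000e-01]]
[1.14 0.06 1.51] [ 0.046 -0.469 -0.02 ] [-1.100e-01 -3.829e+01  1.651e+01  3.600e+00 -4.700e-01  2.000e-02] [608.   -52.47 174.87]
pos [608.  -52.5 174.9] jaw yaw 156.5 J6 -0.59 toolx [-0.  0. -1.] w 23.2 t 23.82
shift [-6.1  0.2 -0.1] spin 79.7
[ 1.34 -0.06  1.42] [-0.01  -0.531  0.013]
[ 2.07  0.29 -0.18] [-0.034 -0.542  0.041]
[ 1.28 -1.22 -0.21] [-0.099 -0.604  0.046]
```

View pics/s24.png

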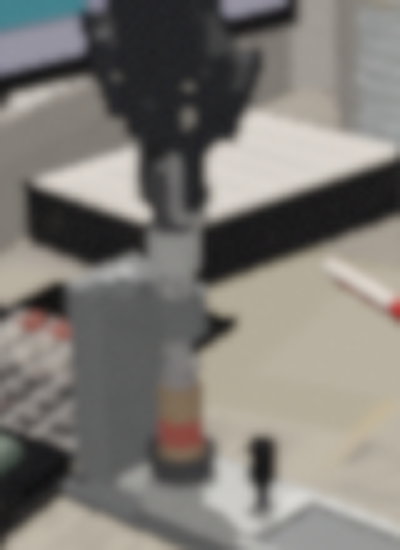

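Over the last 24° the knob turned without sinking: z stayed at 174.8 while the wrist vertical force stayed within about −0.2 to 4 N. So the ratchet is slipping. Releasing.

Request:
apply_moves:
  targets: "0 0 0 0 -1;0 0 0 0 -1;0 0 0 0 -1;0 0 0 0 -1;0 0 0 0 -1;0 0 0 0 -1"

```text
clock: 24.52
position: [607.8, -52.5, 175.1]
ee_rot: [-0.692, 0.144, 0.692, 0.144]
contact_force: [1.2, -0.8, -0.5]
gripper_width: 85.3
```

Request:
apply_moves:
  targets: "-8 0 0 0 -1;-20 0 0 0 -1;-40 0 0 0 -1;-60 0 0 0 -1;-75 0 0 0 -1;-75 0 0 0 -1;-75 0 0 0 -1"

```text
clock: 25.1
position: [608.3, -52.3, 251.4]
ee_rot: [0.693, -0.144, -0.691, -0.145]
contact_force: [-0.3, 0.9, -0.6]
gripper_width: 85.5
```

```bash
python3 - <<'E'
from h import *
plan((500,-25,250),76.8)
a,K,T=cam("side");crop(a,280,150,340,260,5.4,"pics/s25.png"); crop(a,180,130,380,380,2.4,"pics/s25b.png")
E
```

```text
pos [608.3 -52.3 251.4] jaw yaw 156.4 J6 -0.59 toolx [ 0.002  0.001 -1.   ] w 85.5 t 25.10
shift [  1.2  18.2 110.2] spin 79.6
```

View pics/s25.png

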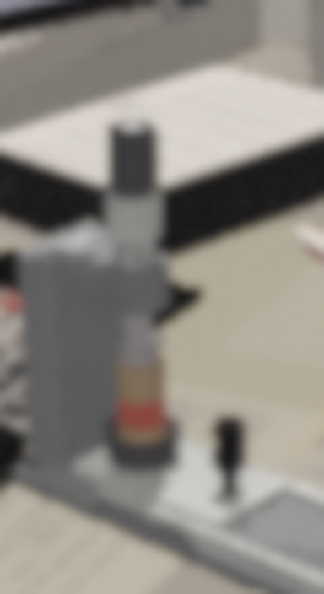

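View pics/s25b.png

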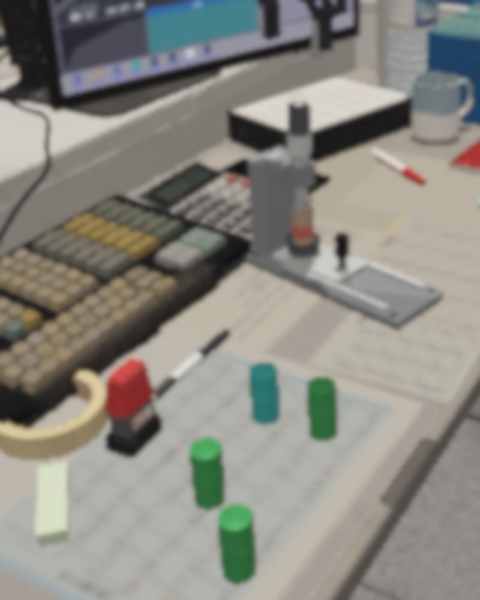

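The foot rests on the upright roll at crop (138,355), the carriage is home, and the stamp, pad and pen are where they were. The gripper is clear, so I'm handing in.

```bash
python3 -c "
from bench import job
print(job.job_done())"
```

```text
the job is handed in; nothing more can be done
None
```

I stood the tan paper-wrapped roll in the cup, pushed the carriage home, and turned the knob about 94° clockwise while following it down. I then let go, backed off to 251 mm and handed the job in at about 25 s. The hand-in gives no verdict.

**What the last checks showed:**
- **Carriage home:** it stopped dead at the hard stop. The tool no longer moved under about 11 N of horizontal force.
- **Ratchet slip:** the knob sank about 6.4 mm at the screw's pitch, then stayed at the same height through the final turning, about 12° or more. I pushed down with no more than about 5 N throughout.
- **Final picture:** the spindle foot rests on the upright roll in the cup. The stamp, pad, pen and look-alikes had not visibly moved.

**What I could not confirm:**
- **Clamp force:** I inferred it from the slip. With up to about 4 N of push while slipping, I expect 16 to 20 N on the roll.
- **Torque readings:** the wrist torque and last-joint torque disagreed and drifted, so I relied on knob height and vertical force to judge the slip.

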